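# Feed a turned knob through the chute flap

### The arm

A 6-joint arm with a two-finger parallel gripper is mounted at the origin on a cart in front of the work surface, level with it; the furniture and walls round the work are solid. World frame = base frame: x ahead of the robot, y to its left, z up, the work surface at z = 0. Lengths are in m, angles in rad, forces in N, time in s.
With the tool pointing down it reaches from about 0.35 to 0.775 m from the base axis. Payload 7.3 kg.
Tool frame: the origin (TCP) lies midway between the tips of the shut fingers; the grasp point (between the pads) lies 19 mm behind it (robot.grip_depth is the z of the grasp point in the tool frame, in m); z points along the fingers, y is the line along which they close (so a half turn about z gives the same grasp; the last joint's range is limited). The gripper opens to 92 mm and grips with 3 to 60 N. Pads are 19 mm wide; open, the fingers measure 130 mm over their backs; the gripper's body (75 mm by 190 mm) begins 47 mm behind the grasp point.
Start: joints at [-1.33, 0.342, 1.524, -0, 1.275, -0.146], TCP at [0.198, -0.486, 0.227] pointing down, gripper open.
Joint ranges: [-2.53, 2.53], [-0.77, 2.02], [0.04, 2.7], [-1, 4.14], [0.28, 2.66], [-3.11, 3.11]. Speed limits (rad/s): [2.57, 2.57, 3.14, 3.14, 3.14, 3.14].

### API

Orientations are given as [roll, pitch, yaw] about the fixed x, y, z axes, in that order (R = Rz(yaw) Ry(pitch) Rx(roll)).
In Python, from cell import robot, viewer gives the robot as it stands.
- The arm moves only by the tool step_arm, never from a script. Its argument "increments" is a list of rows, each an object with "delta_pos": the shift along the tool's x, y, z in cm, a list of three; "dr": the turn, a rotation vector about the tool's x, y, z in degrees, a list of three; "fingers": the closure, from -1 (fully open) to 1 (shut), so that 0 is half open. In form: [{"delta_pos": [tx, ty, tz], "dr": [wx, wy, wz], "fingers": fingers}, ...]. A call has exactly 5 rows; each row is the pose to reach, as a shift and turn from the pose commanded when the call began, along the tool's axes at that moment; what a row does not reach only later rows make up. A row lasts 1/8 s, in which the tool goes at most 62.5 mm and 10.7 degrees, less where a joint would pass 70% of its speed; a pose out of reach is approached as far as the arm can. A call with a gripper value outside its range is refused whole. The fingers move at their own pace and stop on an object; "newtons" is the grip in N (left out, the last holds). Time passes only in rows, so rows that repeat a pose let the fingers close, or fill a call up. It gives the time, the measured TCP pose, the force, the opening and the grip force at its end, in the units of the state.
- robot.observe(): the state, without advancing time (a new reading comes with each control period).
- viewer.read_camera(name): name is "scene" or "side" or "wrist"; returns the picture (400x640x3 uint8, red, green, blue); there is no depth.
- viewer.camera_params(name): a dict with "K" (3x3 intrinsics, pixels), "T" (4x4, takes a point from camera to world coordinates). Camera axes: x right, y down, z forward; pixel columns grow to the right and rows downward; lengths in m; the calibration is good to about 2 mm. A picture is of the moment at which its call begins: read the wrist's pose just before it. camera_params takes no time and is no camera call; for the wrist camera it gives the pose at the moment of the call.
- robot.hand_in(): hands the job in; it is judged then, once.
The state is a dict: "time": time; "qpos": joint angles; "qvel": joint speeds; "joint_efforts": joint torques, N m; "tool_pos": TCP position; "tool_rot": TCP orientation; "contact_force": force on the tool from outside, world axes, zero at the start; "torque": the same for the moment, N m; "opening": finger opening in m; "grip_force": force on a finger pad.
Only numpy, scipy, OpenCV 4.12 (cv2) and the standard library are available. Lean on these libraries where they do the work, as an engineer would, in place of code of your own. Each camera call takes 0.05 s, during which the arm holds its last target. There are 200 camera calls.

### The job

Push the pale turned knob along the feed deck with the fingers, never lifting it, so that it shoves the yellow hanging flap open, goes through the mouth and drops into the chute's tray; then withdraw so that the flap swings shut behind it. Leave the dark ring on the deck, and the pestle and the offcut block beside the chute, where they are.

Things in the scene. Friction and masses are not known exactly. Their poses are not given: they have to be found in the camera images.
- chute: Fixed green and aluminium feed chute. Origin: on the table right below the mouth and flap; +x points through the mouth (feed direction), y across, z up. Mouth at x = 0, 80 mm wide, between cheeks (x -0.004 to 0.062) under a hood whose top is 118 mm above the table, 63 mm above the deck
- deck (a point): Centre of the feed deck's top, 55 mm above the table, (-0.10, 0, 0.055) of the chute, chute axes: flat plate 180 (x) x 230 mm (y), chute x = -0.19 to -0.01, no rim. Only two funnel rails stand on it, 14 mm high, 4 mm thick, straight, converging from y = +-0.113 at chute x = -0.074 to an 80 mm gap at the mouth
- mouth (a point): Middle of the mouth at deck height, below the shut flap: (0, 0, 0.055) of the chute. The deck ends 10 mm before it; there a polished ramp starts, falling at 39 degrees to the tray. A part goes down by itself only once its centre is well past that edge (up to about 15 mm past the mouth), as the flap leans back on it
- tray (a point): Middle of the tray floor (0.103, 0, 0.006 of the chute). Tray inside: chute x = 0.050 to 0.159, 80 mm wide, walls 50 mm high, open on top beyond the hood
- flap (a joint): Yellow flap hanging in the mouth, 74 mm wide, 51 mm tall, 3 mm thick, about 25 g, on a level hinge 56 mm above the deck; lower edge 3 mm above the deck. 0 = shut (hanging), grows as the lower edge swings inward (+x of the chute), at most 1.5 rad; swings only inward, gravity alone shuts it
- knob: Pale turned wooden lid knob, 59 mm across its round foot (upright-sided up to 18 mm), a narrower dome about 41 mm across above it, 37 mm tall, about 45 g, standing loose on the deck. Origin: centre of its underside, z up
- ring: Dark turned wooden ring lying flat on the deck, 58 mm across, 22 mm tall; stays where it is. Origin: centre of its underside
- pestle: Dark wooden pestle lying on the table beside the chute (+y side), 33 x 113 x 33 mm; stays. Origin: centre of its underside
- offcut: Pale wooden offcut block on the table beside the chute (-y side), 40 x 75 x 32 mm; stays. Origin: centre of its underside
Things that resemble listed ones, but are neither listed nor needed, are in the scene too. Leave any green or orange look-alike of the knob alone. Leave any pink or purple look-alike of the ring alone.

How it is judged:
On the way, in this order (a step that is already met when the one before it is completed fails the run):
1. the knob, still on the deck, shoves the flap open (value of joint flap above 0.25 rad and x of knob in the frame of chute above -0.032 m and contact force between knob and flap above 0.02 N and z of knob in the frame of chute above 0.04 m).
2. the knob is down in the chute and the flap has swung shut (x of knob in the frame of chute above 0.03 m and z of knob in the frame of chute below 0.055 m and value of joint flap below 0.1 rad), for 0.2 s.
At the end, for the whole second after the job is handed in: The knob lies at rest in the chute's tray beyond the flap (its origin 30 to 160 mm past the mouth, below deck level), the flap hangs shut (under 0.1 rad), and ring, pestle and offcut are within 20 mm of where they stood (all of step 2 and x of knob in the frame of chute below 0.16 m and y of knob in the frame of chute between -0.045 and 0.045 m and linear speed of knob below 0.03 m/s and distance of each of ring, pestle, offcut from where it was at the start of the episode below 0.02 m); the robot touches nothing.
It fails at once if the knob is lifted more than 15 mm off the deck (z of knob in the frame of chute above 0.07 m).
It fails at once if the ring, the pestle or the offcut is shifted by more than 20 mm (distance of any of ring, pestle, offcut from where it was at the start of the episode above 0.02 m).
It fails at once if the knob is pushed hard with the arm or the gripper's body instead of the fingers (contact force between the arm and knob above 5 N).
It also fails if it takes over 51 s, if anything falls off the work surface, if the arm or the gripper's body presses on something with over 40 N, if the wrist force passes 120 N, or if a joint passes its speed limit or range.

## Working session

There is one attempt and no reset: what is moved stays moved. The work goes in short steps, Python scripts to look and compute and a tool call to move; the robot and the scene stay as the last step left them, time stands still between calls to the robot, and variables do not carry over. Pictures are saved under pics/ and viewed, at most 10 in all, crops included, and the job is handed in when it is done.

Besides the shell and the picture viewer there is one more tool, called after "Request:" as name([rows], argument=value, ...), one row to a line, values as JSON. step_arm: Moves the arm, as the interface text tells. Its arguments: {"type":"object","properties":{"increments":{"type":"array"},"newtons":{"type":"number"}},"required":["increments"]}

```bash
mkdir -p pics; python3 - <<'E'
from cell import robot, viewer
import cv2,numpy as np
for n in("scene","side"):
    im=viewer.read_camera(n); cv2.imwrite(f"pics/{n}0.png",im[:,:,::-1])
    p=viewer.camera_params(n);print(n,np.round(p["K"],1).tolist(),np.round(p["T"],4).tolist())
s=robot.observe();print(s["time"],s["tool_pos"],s["tool_rot"])
E
```

```text
scene [[439.0, 0.0, 327.2], [0.0, 439.0, 197.2], [0.0, 0.0, 1.0]] [[-0.7762, -0.4472, 0.4444, 0.2043], [-0.6301, 0.5273, -0.57, 0.4613], [0.0206, -0.7224, -0.6911, 0.691], [0.0, 0.0, 0.0, 1.0]]
side [[400.5, 0.0, 314.4], [0.0, 400.5, 201.1], [0.0, 0.0, 1.0]] [[-0.8886, -0.243, 0.3891, 0.2047], [-0.4587, 0.4822, -0.7463, 0.6599], [-0.0063, -0.8417, -0.5399, 0.5794], [0.0, 0.0, 0.0, 1.0]]
0.1 [ 0.19796679 -0.48585908  0.22612139] [-3.14023904e+00 -1.61086357e-04  3.86828983e-01]
```

View pics/scene0.png

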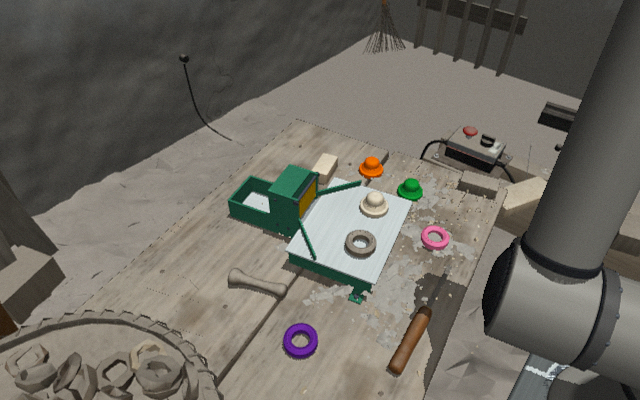

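View pics/side0.png

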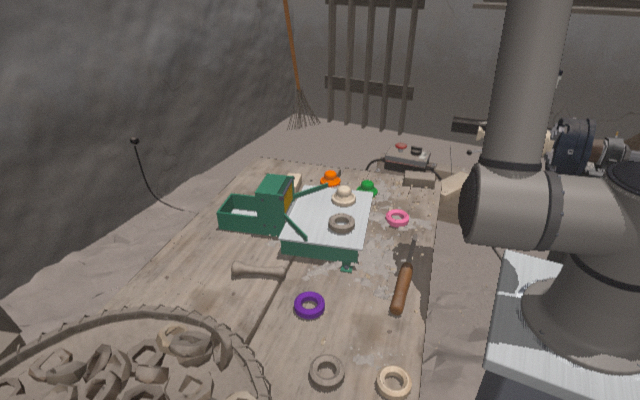

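The scene view shows the chute at about (270,200), the deck at (350,230), the knob at (374,203) and the ring at (361,242). The green and orange knobs stand off the deck. The side view agrees. Next I'll measure from an enlarged crop.

```bash
python3 - <<'E'
import cv2
im=cv2.imread("pics/scene0.png")[145:310,220:440]
cv2.imwrite("pics/crop0.png",cv2.resize(im,None,fx=3.6,fy=3.6,interpolation=cv2.INTER_CUBIC))
E
```

```text
(no output)
```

View pics/crop0.png

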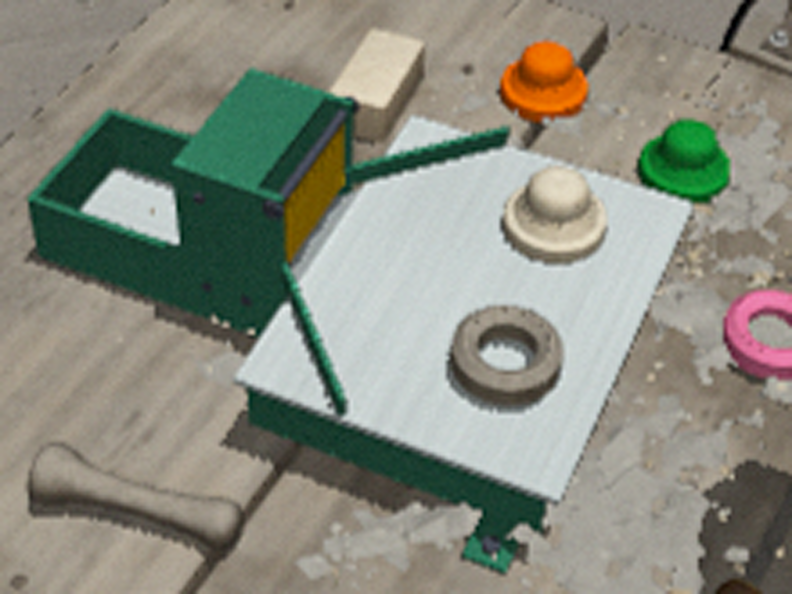

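```bash
cat >h.py <<'E'
import numpy as np, cv2
def ray(p,uv,z):
    K=np.array(p["K"]);T=np.array(p["T"])
    d=T[:3,:3]@np.linalg.solve(K,[uv[0],uv[1],1.]);o=T[:3,3]
    return o+d*(z-o[2])/d[2]
E
python3 - <<'E'
from h import *
from cell import viewer
p=viewer.camera_params("scene")
f=lambda u,v:(220+(u+.5)/3.6-.5,145+(v+.5)/3.6-.5)
px=[(240,380),(557,500),(690,205),(412,118)]
W=np.array([ray(p,f(*q),.055)[:2] for q in px])
C=np.array([[-.01,.115],[-.19,.115],[-.19,-.115],[-.01,-.115]])
H=(C-C.mean(0)).T@(W-W.mean(0));th=np.arctan2(H[0,1]-H[1,0],H[0,0]+H[1,1])
R=np.array([[np.cos(th),-np.sin(th)],[np.sin(th),np.cos(th)]]);t=W.mean(0)-R@C.mean(0)
print("yaw",np.degrees(th),"origin",t,"resid mm",np.round((C@R.T+t-W)*1000,1).tolist())
for n,q,z in[("knobfoot",(555,218),.070),("knobL",(503,218),.070),("knobR",(607,218),.070),("ring",(507,350),.077),("offcut",(390,60),.032)]:
    w=ray(p,f(*q),z);print(n,w[:2],"chute",R.T@(w[:2]-t))
np.savez("chute.npz",R=R,t=t,th=th)
from cell import robot
print(robot.observe()["time"])
E
```

```text
yaw 14.896610698383595 origin [ 0.62338913 -0.00888428] resid mm [[2.7, 3.0], [-3.1, 0.6], [-1.6, -2.6], [2.0, -0.9]]
knobfoot [ 0.51722886 -0.09325723] chute [-0.12428259 -0.05424606]
knobL [ 0.53949338 -0.07440427] chute [-0.09791972 -0.04175039]
knobR [ 0.49492137 -0.11214657] chute [-0.15069635 -0.06676585]
ring [0.47789762 0.00763775] chute [-0.13635432  0.05336906]
offcut [ 0.70430247 -0.17882376] chute [ 0.03450665 -0.18502888]
0.1
```

Request:
step_arm([
  {"delta_pos":[4.8,-2.7,0],"dr":[0,0,-4],"fingers":0.35},
  {"delta_pos":[9.6,-5.3,0],"dr":[0,0,-8],"fingers":0.35},
  {"delta_pos":[14.4,-8,0],"dr":[0,0,-12],"fingers":0.35},
  {"delta_pos":[19.2,-10.6,0],"dr":[0,0,-16],"fingers":0.35},
  {"delta_pos":[24,-13.3,0],"dr":[0,0,-20],"fingers":0.35},
])

```text
time: 0.72
tool_pos: [0.3709, -0.271, 0.2265]
tool_rot: [-3.141, 0.0, 0.738]
contact_force: [0.7, -0.1, 0.6]
opening: 0.0466
grip_force: 0.0
```

```bash
cat >>h.py <<'E'
D=np.load("chute.npz");R,t,th=D["R"],D["t"],float(D["th"])
def plan(s,cx,cy,head,z):
    "tool-axis shift in cm and dr z deg to put the TCP at chute cx,cy, heading head deg"
    from scipy.spatial.transform import Rotation as S
    w=np.r_[R@[cx,cy]+t,z];M=S.from_euler("xyz",s["tool_rot"])
    G=S.from_euler("xyz",[np.pi,0,th+np.radians(head)])
    return np.round(M.inv().apply(w-s["tool_pos"])*100,2),np.round((M.inv()*G).as_rotvec(degrees=True),1)
def where(s): return R.T@(np.array(s["tool_pos"][:2])-t),s["tool_pos"][2],np.degrees(s["tool_rot"][2]-th)
E
python3 - <<'E'
from h import *
from cell import robot,viewer
s=robot.observe();print(s["tool_pos"],s["opening"],where(s))
k=np.array([-.124,-.054]);a=np.radians(34);c=k-.055*np.array([np.cos(a),np.sin(a)])
print(c,plan(s,*c,34,.2))
p=viewer.camera_params("wrist");print(np.round(p["T"],3).tolist())
E
```

```text
[ 0.37093908 -0.270968    0.22654845] 0.04659894313295857 (array([-0.31134086, -0.18837667]), np.float64(0.22654845348009217), np.float64(27.37730647178143))
[-0.16959707 -0.08475561] (array([17.35, -2.68,  2.66]), array([-0. , -0. , -6.6]))
[[0.673, -0.714, -0.194, 0.423], [-0.74, -0.649, -0.176, -0.225], [-0.0, 0.262, -0.965, 0.385], [0.0, 0.0, 0.0, 1.0]]
```

Request:
step_arm([
  {"delta_pos":[4.3,-0.7,0.6],"dr":[0,0,-2],"fingers":0.35},
  {"delta_pos":[8.6,-1.3,1.3],"dr":[0,0,-4],"fingers":0.35},
  {"delta_pos":[13,-2,2],"dr":[0,0,-6],"fingers":0.35},
  {"delta_pos":[17.3,-2.7,2.6],"dr":[0,0,-6.6],"fingers":0.35},
  {"delta_pos":[17.3,-2.7,2.6],"dr":[0,0,-6.6],"fingers":0.35},
])

```text
time: 1.35
tool_pos: [0.481, -0.1341, 0.1998]
tool_rot: [-3.14, 0.0, 0.855]
contact_force: [-0.8, -1.1, 0.2]
opening: 0.0298
grip_force: 0.0
```

```bash
python3 - <<'E'
from h import *
from cell import robot,viewer
s=robot.observe();print(s["tool_pos"],s["opening"],where(s),s["qvel"])
p=viewer.camera_params("wrist");im=viewer.read_camera("wrist")
cv2.imwrite("pics/w1.png",im[:,:,::-1]);np.savez("w1.npz",K=p["K"],T=p["T"])
E
```

```text
[ 0.48099432 -0.13408247  0.19980592] 0.0298362191148898 (array([-0.16979451, -0.0843842 ]), np.float64(0.19980592362348978), np.float64(34.0942769727397)) [-0.05580163 -0.02093156  0.01290264 -0.02418719  0.00690582 -0.03193347]
```

View pics/w1.png

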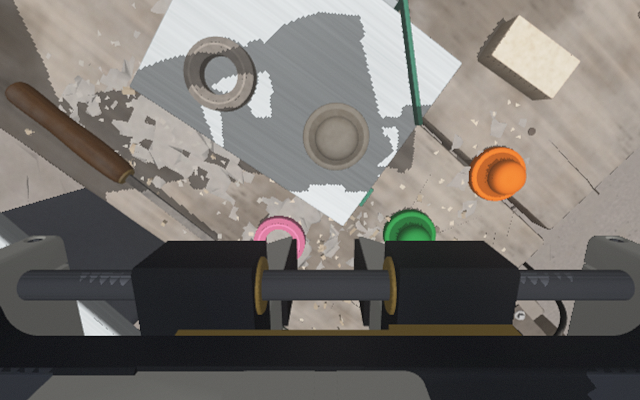

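The wrist view shows the knob centred at (336,136) and the ring at (219,74). Three deck corners are at (347,225), (133,85) and (461,63). I'll refine the poses from these.

```bash
python3 - <<'E'
from h import *
p=np.load("w1.npz")
px=[(347,225),(133,85),(461,63)];C=np.array([[-.19,-.115],[-.19,.115],[-.01,-.115]])
W=np.array([ray(p,q,.055)[:2] for q in px]);print("corners old chute",np.round([R.T@(w-t) for w in W],4).tolist())
for n,q,z in[("knob",(336,136),.070),("kL",(303,136),.07),("kR",(369,136),.07),("ring",(219,74),.077),("rail end",(420,125),.069),("rail 2",(404,10),.069)]:
    w=ray(p,q,z);print(n,w[:2],R.T@(w[:2]-t))
E
```

```text
corners old chute [[-0.1847, -0.121], [-0.1841, 0.1086], [-0.0094, -0.1177]]
knob [ 0.52354929 -0.10033122] [-0.11999313 -0.06270714]
kL [ 0.50198262 -0.0815851 ] [-0.1360158  -0.03904678]
kR [ 0.54510926 -0.11907153] [-0.10397544 -0.08636015]
ring [ 0.48428221 -0.00081708] [-0.13235784  0.04355707]
rail end [ 0.58414835 -0.14078364] [-0.07183006 -0.11737855]
rail 2 [ 0.62745131 -0.06146675] [-0.00959202 -0.05185953]
```

```bash
python3 - <<'E'
from h import *
from cell import robot
t=t+R@[.0045,-.0055];np.savez("chute.npz",R=R,t=t,th=th)
E
python3 - <<'E'
from h import *
from cell import robot
s=robot.observe();k=np.array([-.1245,-.057]);h=35;a=np.radians(h);u=np.array([np.cos(a),np.sin(a)])
print(where(s))
for d in(.055,.036,.02): print(d,plan(s,*(k-d*u),h,.063))
E
```

```text
(array([-0.17525482, -0.07994613]), np.float64(0.20008504051194442), np.float64(34.019108500835465))
0.055 (array([ 0.  ,  1.05, 13.71]), array([-0.1,  0. , -1. ]))
0.036 (array([ 1.9 ,  1.02, 13.71]), array([-0.1,  0. , -1. ]))
0.02 (array([ 3.5 ,  0.99, 13.7 ]), array([-0.1,  0. , -1. ]))
```

Request:
step_arm([
  {"delta_pos":[0,1,4],"dr":[0,0,-1],"fingers":0.35},
  {"delta_pos":[0,1,8],"dr":[0,0,-1],"fingers":0.35},
  {"delta_pos":[0,1,11.5],"dr":[0,0,-1],"fingers":0.35},
  {"delta_pos":[0,1,13],"dr":[0,0,-1],"fingers":0.35},
  {"delta_pos":[0,1,13.7],"dr":[0,0,-1],"fingers":0.35},
])

```text
time: 2.02
tool_pos: [0.4876, -0.1437, 0.0636]
tool_rot: [-3.142, 0.0, 0.868]
contact_force: [0.9, 0.4, -0.1]
opening: 0.0295
grip_force: 0.0
```

```bash
python3 - <<'E'
from h import *
from cell import robot,viewer
s=robot.observe();print(where(s),s["contact_force"])
# waypoints: knob centre & heading -> TCP 0.035 behind
for kx,ky,h in[(-.1245,-.057,35),(-.105,-.043,35),(-.085,-.029,33),(-.068,-.018,28),(-.05,-.009,20),(-.035,-.004,11)]:
    a=np.radians(h);c=np.array([kx,ky])-.035*np.array([np.cos(a),np.sin(a)]);print(h,plan(s,*c,h,.063))
p=viewer.camera_params("wrist");im=viewer.read_camera("wrist")
cv2.imwrite("pics/w2.png",im[:,:,::-1])
E
```

```text
(array([-0.17033527, -0.08986796]), np.float64(0.06360109193232101), np.float64(34.80970144466233)) [ 0.88076963  0.36304149 -0.05162473]
35 (array([ 2.14, -0.07,  0.06]), array([-0. ,  0. , -0.2]))
35 (array([ 4.54, -0.11,  0.06]), array([-0. ,  0. , -0.2]))
33 (array([ 6.98, -0.24,  0.06]), array([-0. ,  0. ,  1.8]))
28 (array([ 9.03, -0.47,  0.06]), array([0. , 0. , 6.8]))
20 (array([11.11, -0.66,  0.06]), array([ 0. ,  0. , 14.8]))
11 (array([12.81, -0.74,  0.06]), array([ 0. ,  0. , 23.8]))
```

View pics/w2.png

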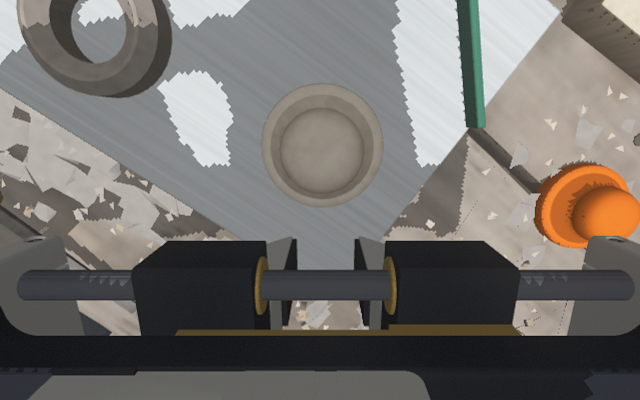

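The knob is centred at (322,145), straight ahead of the fingers (midline at about column 326). I'll push slowly.

Request:
step_arm([
  {"delta_pos":[0.8,0,0],"dr":[0,0,0],"fingers":0.35},
  {"delta_pos":[1.6,0,0],"dr":[0,0,0],"fingers":0.35},
  {"delta_pos":[2.4,0,0],"dr":[0,0,0],"fingers":0.35},
  {"delta_pos":[3.2,-0.1,0],"dr":[0,0,0],"fingers":0.35},
  {"delta_pos":[4,-0.1,0],"dr":[0,0,0],"fingers":0.35},
])

```text
time: 2.7
tool_pos: [0.5133, -0.1114, 0.064]
tool_rot: [3.141, 0.0, 0.869]
contact_force: [-1.0, -1.2, 3.6]
opening: 0.0296
grip_force: 1.4
```

Request:
step_arm([
  {"delta_pos":[0.8,0,0],"dr":[0,0,0],"fingers":0.35},
  {"delta_pos":[1.6,-0.1,0],"dr":[0,0,0.5],"fingers":0.35},
  {"delta_pos":[2.4,-0.15,0],"dr":[0,0,1],"fingers":0.35},
  {"delta_pos":[3,-0.2,0],"dr":[0,0,2],"fingers":0.35},
  {"delta_pos":[3.6,-0.25,0],"dr":[0,0,3.5],"fingers":0.35},
])

```text
time: 3.32
tool_pos: [0.5344, -0.0825, 0.0638]
tool_rot: [3.141, 0.0, 0.806]
contact_force: [-1.4, -1.8, 6.2]
opening: 0.0297
grip_force: 2.4
```

```bash
python3 - <<'E'
from h import *
from cell import robot,viewer
s=robot.observe();print(where(s),s["contact_force"])
p=viewer.camera_params("wrist");im=viewer.read_camera("wrist")
cv2.imwrite("pics/w3.png",im[:,:,::-1]);np.savez("w3.npz",K=p["K"],T=p["T"])
E
```

```text
(array([-0.10941224, -0.0427192 ]), np.float64(0.0637999680115299), np.float64(31.27565196927645)) [-1.41072955 -1.83139351  6.21225415]
```

View pics/w3.png

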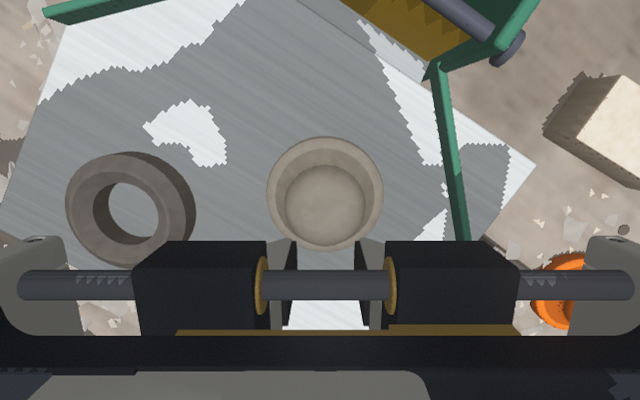

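The knob (325,194) is seated against both fingers. The ring is at (130,210), and the right end of the flap and the rail meet near (434,68). I'll check the mouth position, whether the ring has shifted, and the upward force.

```bash
python3 - <<'E'
from h import *
from cell import robot
p=np.load("w3.npz")
for n,q,z in[("knob",(325,194),.073),("kL",(266,194),.073),("kR",(384,194),.073),("ringhole",(128,210),.077),("mouth right cheek/rail",(432,78),.069),("flap low right",(428,68),.058),("flap low a",(345,5),.058),("corner",(536,166),.055),("railend",(463,240),.055)]:
    w=ray(p,q,z);print(n,np.round(R.T@(w[:2]-t),4))
s=robot.observe();print(s["contact_force"],s["torque"])
E
```

```text
knob [-0.0795 -0.0254]
kL [-0.0939 -0.0018]
kR [-0.0651 -0.0491]
ringhole [-0.1325  0.049 ]
mouth right cheek/rail [-0.0111 -0.0389]
flap low right [-0.0058 -0.037 ]
flap low a [-0.0038  0.0101]
corner [-0.0142 -0.1127]
railend [-0.066  -0.1055]
[-1.88122098 -0.92663548  4.13634763] [-0.15673046  0.21519985 -0.00758881]
```

Request:
step_arm([
  {"delta_pos":[0,0,-0.2],"dr":[0,0,0],"fingers":0.35},
  {"delta_pos":[0,0,-0.4],"dr":[0,0,0],"fingers":0.35},
  {"delta_pos":[0,0,-0.4],"dr":[0,0,0],"fingers":0.35},
  {"delta_pos":[0.2,0,-0.4],"dr":[0,0,0],"fingers":0.35},
  {"delta_pos":[0.5,0,-0.4],"dr":[0,0,0],"fingers":0.35},
])

```text
time: 4.0
tool_pos: [0.5377, -0.0791, 0.0676]
tool_rot: [-3.142, 0.0, 0.807]
contact_force: [1.0, 0.2, -0.6]
opening: 0.0296
grip_force: 0.1
```

```bash
python3 - <<'E'
from h import *
from cell import robot,viewer
s=robot.observe();print(where(s),s["contact_force"],s["grip_force"])
for kx,ky,h in[(-.075,-.0225,31),(-.065,-.0165,28),(-.055,-.011,24),(-.045,-.007,18),(-.037,-.004,11),(-.03,-.002,4),(-.022,0,0),(0.0,0,0),(.015,0,0)]:
    a=np.radians(h);c=np.array([kx,ky])-.0345*np.array([np.cos(a),np.sin(a)]);print(h,c,plan(s,*c,h,.067))
E
```

```text
(array([-0.10534276, -0.04030113]), np.float64(0.06764609019387971), np.float64(31.35223885277348)) [ 0.96402623  0.1914051  -0.59928582] 0.13722215733196208
31 [-0.10457227 -0.04026881] (array([0.07, 0.04, 0.06]), array([-0. ,  0. ,  0.4]))
28 [-0.09546169 -0.03269677] (array([ 1.24, -0.14,  0.06]), array([-0. ,  0. ,  3.4]))
24 [-0.08651732 -0.02503241] (array([ 2.4 , -0.32,  0.06]), array([-0. ,  0. ,  7.4]))
18 [-0.07781145 -0.01766109] (array([ 3.53, -0.5 ,  0.06]), array([-0. ,  0. , 13.4]))
11 [-0.07086614 -0.01058291] (array([ 4.49, -0.74,  0.06]), array([-0. ,  0. , 20.4]))
4 [-0.06441596 -0.0044066 ] (array([ 5.36, -0.94,  0.06]), array([-0. ,  0. , 27.4]))
0 [-0.0565  0.    ] (array([ 6.27, -0.9 ,  0.06]), array([-0. ,  0. , 31.4]))
0 [-0.0345  0.    ] (array([8.15, 0.24, 0.06]), array([-0. ,  0. , 31.4]))
0 [-0.0195  0.    ] (array([9.43, 1.02, 0.06]), array([-0. ,  0. , 31.4]))
```

Request:
step_arm([
  {"delta_pos":[0.6,-0.05,0],"dr":[0,0,1.8],"fingers":0.35},
  {"delta_pos":[1.2,-0.1,0],"dr":[0,0,3.4],"fingers":0.35},
  {"delta_pos":[1.8,-0.2,0],"dr":[0,0,5.4],"fingers":0.35},
  {"delta_pos":[2.4,-0.3,0],"dr":[0,0,7.4],"fingers":0.35},
  {"delta_pos":[3.0,-0.4,0],"dr":[0,0,10.4],"fingers":0.35},
])

```text
time: 4.62
tool_pos: [0.5557, -0.0544, 0.0676]
tool_rot: [-3.142, 0.0, 0.624]
contact_force: [-0.4, 0.5, 0.0]
opening: 0.0297
grip_force: 0.2
```

```bash
python3 - <<'E'
from h import *
from cell import robot,viewer
s=robot.observe();print(where(s),s["contact_force"],s["grip_force"])
p=viewer.camera_params("wrist");im=viewer.read_camera("wrist")
cv2.imwrite("pics/w4.png",im[:,:,::-1]);np.savez("w4.npz",K=p["K"],T=p["T"])
for kx,ky,h in[(-.045,-.007,18),(-.037,-.004,11),(-.03,-.002,4),(-.022,0,0),(0.0,0,0)]:
    a=np.radians(h);c=np.array([kx,ky])-.0345*np.array([np.cos(a),np.sin(a)]);print(h,c,plan(s,*c,h,.067))
E
```

```text
(array([-0.08163922, -0.02105484]), np.float64(0.06760910479998823), np.float64(20.882608936158707)) [-0.40402198  0.48440342  0.04474547] 0.21192494219576474
18 [-0.07781145 -0.01766109] (array([ 0.48, -0.18,  0.06]), array([-0. ,  0. ,  2.9]))
11 [-0.07086614 -0.01058291] (array([ 1.38, -0.59,  0.06]), array([-0. ,  0. ,  9.9]))
4 [-0.06441596 -0.0044066 ] (array([ 2.2 , -0.94,  0.06]), array([-0. ,  0. , 16.9]))
0 [-0.0565  0.    ] (array([ 3.1 , -1.07,  0.06]), array([-0. ,  0. , 20.9]))
0 [-0.0345  0.    ] (array([ 5.15, -0.29,  0.06]), array([-0. ,  0. , 20.9]))
```

View pics/w4.png

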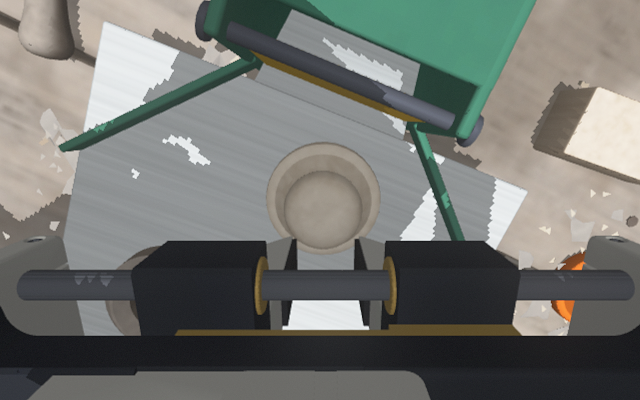

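The knob is at (322,195). Both rails meet the mouth, at about (256,64) on the left and (415,126) on the right, so I can measure the mouth's middle and heading.

```bash
python3 - <<'E'
from h import *
p=np.load("w4.npz")
for n,q,z in[("knob",(322,197),.063),("L",(252,63),.069),("R",(416,126),.069),("deckcornerR",(527,190),.055),("deckcornerL",(105,22),.055)]:
    w=ray(p,q,z);print(n,np.round(R.T@(w[:2]-t),4))
E
```

```text
knob [-0.054  -0.0098]
L [-0.0062  0.0416]
R [-0.0049 -0.0383]
deckcornerR [-0.013  -0.1117]
deckcornerL [-0.0129  0.1152]
```

```bash
python3 - <<'E'
from h import *
np.savez("chute.npz",R=R,t=t+R@[-.003,.0017],th=th)
E
python3 - <<'E'
from h import *
from cell import robot
s=robot.observe();print(where(s))
for kx,ky,h in[(-.048,-.0095,18),(-.043,-.007,13),(-.038,-.0045,8),(-.032,-.002,4),(-.027,-.001,1),(-.022,0,0),(0.0,0,0)]:
    a=np.radians(h);c=np.array([kx,ky])-.0345*np.array([np.cos(a),np.sin(a)]);print(h,c,plan(s,*c,h,.067))
E
```

```text
(array([-0.07811405, -0.02236771]), np.float64(0.0676733165347444), np.float64(20.77193272498819))
18 [-0.08081145 -0.02016109] (array([-0.17, -0.3 ,  0.07]), array([ 0. , -0. ,  2.8]))
13 [-0.07661577 -0.01476081] (array([ 0.41, -0.66,  0.07]), array([ 0. , -0. ,  7.8]))
8 [-0.07216425 -0.00930147] (array([ 1.02, -1.01,  0.07]), array([ 0. , -0. , 12.8]))
4 [-0.06641596 -0.0044066 ] (array([ 1.73, -1.26,  0.07]), array([ 0. , -0. , 16.8]))
1 [-0.06149475 -0.00160211] (array([ 2.29, -1.35,  0.07]), array([ 0. , -0. , 19.8]))
0 [-0.0565  0.    ] (array([ 2.81, -1.32,  0.07]), array([ 0. , -0. , 20.8]))
0 [-0.0345  0.    ] (array([ 4.87, -0.54,  0.07]), array([ 0. , -0. , 20.8]))
```

Request:
step_arm([
  {"delta_pos":[0.5,-0.4,0],"dr":[0,0,4],"fingers":0.35},
  {"delta_pos":[1.0,-0.8,0],"dr":[0,0,9],"fingers":0.35},
  {"delta_pos":[1.6,-1.15,0],"dr":[0,0,14],"fingers":0.35},
  {"delta_pos":[2.2,-1.3,0],"dr":[0,0,18],"fingers":0.35},
  {"delta_pos":[2.8,-1.3,0],"dr":[0,0,20.8],"fingers":0.35},
])

```text
time: 5.3
tool_pos: [0.5706, -0.0275, 0.0676]
tool_rot: [-3.142, 0.0, 0.262]
contact_force: [-0.6, -0.1, 0.9]
opening: 0.0299
grip_force: 0.3
```

```bash
python3 - <<'E'
from h import *
from cell import robot,viewer
s=robot.observe();print(where(s),s["contact_force"],s["grip_force"])
p=viewer.camera_params("wrist");im=viewer.read_camera("wrist")
cv2.imwrite("pics/w5.png",im[:,:,::-1]);np.savez("w5.npz",K=p["K"],T=p["T"])
E
```

```text
(array([-0.05731467, -0.00058395]), np.float64(0.06762937552198782), np.float64(0.12218515128857307)) [-0.606386   -0.13051494  0.87133552] 0.28234363955562003
```

View pics/w5.png

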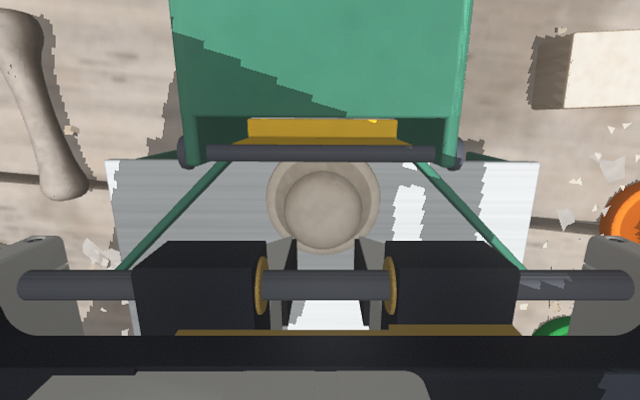

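The knob (322,197) is centred on the mouth, with the flap hanging ahead and the tool square to it. I'll push straight in.

Request:
step_arm([
  {"delta_pos":[0.6,0,0],"dr":[0,0,0],"fingers":0.35},
  {"delta_pos":[1.2,0,0],"dr":[0,0,0],"fingers":0.35},
  {"delta_pos":[1.8,0,0],"dr":[0,0,0],"fingers":0.35},
  {"delta_pos":[2.4,0,0],"dr":[0,0,0],"fingers":0.35},
  {"delta_pos":[3.0,0,0],"dr":[0,0,0],"fingers":0.35},
])

```text
time: 5.98
tool_pos: [0.5999, -0.0199, 0.0677]
tool_rot: [3.141, 0.0, 0.263]
contact_force: [-0.9, 0.4, 0.2]
opening: 0.0299
grip_force: 0.8
```

Request:
step_arm([
  {"delta_pos":[0.5,0,0],"dr":[0,0,0],"fingers":0.35},
  {"delta_pos":[0.9,0,0],"dr":[0,0,0],"fingers":0.35},
  {"delta_pos":[1.2,0,0],"dr":[0,0,0],"fingers":0.35},
  {"delta_pos":[1.4,0,0],"dr":[0,0,0],"fingers":0.35},
  {"delta_pos":[1.4,0,0],"dr":[0,0,0],"fingers":0.35},
])

```text
time: 6.6
tool_pos: [0.6128, -0.0162, 0.0673]
tool_rot: [-3.141, 0.001, 0.263]
contact_force: [0.3, -0.8, 0.4]
opening: 0.0294
grip_force: 0.0
```

```bash
python3 - <<'E'
from h import *
from cell import robot,viewer
s=robot.observe();print(where(s),s["contact_force"],s["grip_force"])
a=viewer.read_camera("wrist")[:,:,::-1];b=viewer.read_camera("scene")[:,:,::-1]
b=cv2.resize(b[145:275,210:418],(640,400))
c=np.vstack([a,b]);cv2.imwrite("pics/w6.png",cv2.resize(c,(480,600)))
E
```

```text
(array([-0.01363939, -0.00053728]), np.float64(0.06725377835740091), np.float64(0.17207995952303498)) [ 0.25277287 -0.83144264  0.42009969] 0.0
```

View pics/w6.png

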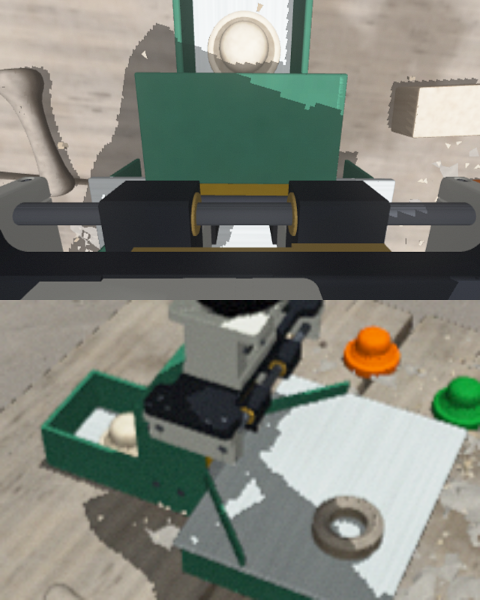

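The knob is in the tray, at about (245,45) in the wrist view and (123,432) in the scene view. The ring hasn't moved. I'll withdraw straight back 6 cm, then go up.

Request:
step_arm([
  {"delta_pos":[-1.5,0,0],"dr":[0,0,0],"fingers":0.35},
  {"delta_pos":[-3,0,0],"dr":[0,0,0],"fingers":0.35},
  {"delta_pos":[-4.5,0,-1],"dr":[0,0,0],"fingers":0.35},
  {"delta_pos":[-6,0,-4],"dr":[0,0,0],"fingers":0.35},
  {"delta_pos":[-7,0,-8],"dr":[0,0,0],"fingers":0.35},
])

```text
time: 7.32
tool_pos: [0.5441, -0.0346, 0.1484]
tool_rot: [-3.141, 0.002, 0.263]
contact_force: [0.8, 1.1, 0.7]
opening: 0.03
grip_force: 0.0
```

Request:
step_arm([
  {"delta_pos":[-1,0,-2],"dr":[0,0,0],"fingers":0.35},
  {"delta_pos":[-2,0,-4],"dr":[0,0,0],"fingers":0.35},
  {"delta_pos":[-3,0,-4],"dr":[0,0,0],"fingers":0.35},
  {"delta_pos":[-3,0,-4],"dr":[0,0,0],"fingers":0.35},
  {"delta_pos":[-3,0,-4],"dr":[0,0,0],"fingers":0.35},
])

```text
time: 7.95
tool_pos: [0.5162, -0.0422, 0.1867]
tool_rot: [-3.141, 0.001, 0.263]
contact_force: [0.1, -0.1, -0.2]
opening: 0.03
grip_force: 0.0
```

```bash
python3 - <<'E'
from h import *
from cell import robot,viewer
s=robot.observe();print(where(s),s["contact_force"])
a=viewer.read_camera("wrist")[:,:,::-1];b=viewer.read_camera("scene")[:,:,::-1]
b=cv2.resize(b[145:275,210:418],(640,400))
c=np.vstack([a,b]);cv2.imwrite("pics/w7.png",cv2.resize(c,(480,600)))
E
```

```text
(array([-0.11363894, -0.00082114]), np.float64(0.18670221714092666), np.float64(0.15621138247091915)) [ 0.07181134 -0.14284942 -0.17350505]
```

View pics/w7.png

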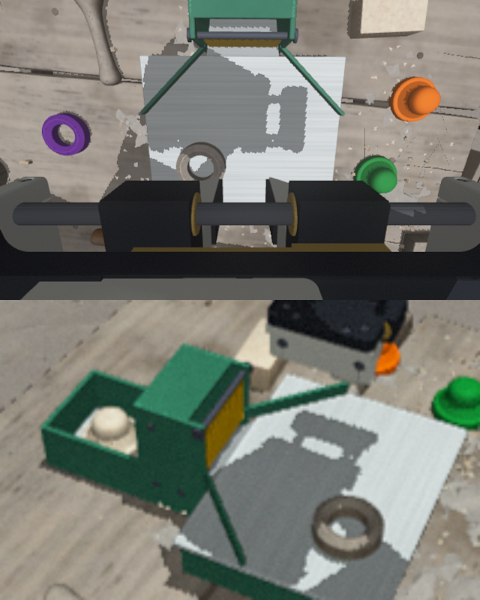

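The knob rests in the tray (110,425), the flap hangs shut (225,420) and the ring is in its place. I'm handing in.

```bash
python3 -c "
from cell import robot
print(robot.hand_in())"
```

```text
the job is handed in; nothing more can be done
None
```

The knob was pushed through the flap and lies in the tray, the flap hangs shut, the last pictures show the ring, pestle and offcut undisturbed, and the job is handed in at about 8 s (no verdict was returned).

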